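Build up the ring weights on a sample loading stand

TASK

Load the stand on the lab bench for a pressing test: thread the wide steel ring weight over the upright rod first, right down onto the plate at the rod's foot, then thread the narrow ring weight over the rod so that it lies flat on the wide one. Let go of both, and leave the solid steel disc (it has no hole), the glass jar and the brush pot where they are.

Things in the scene. Friction and masses are not known exactly. Their poses are not given: they have to be found in the camera images.
- wide_center (a point): Wide ring weight: plain steel ring, 60 mm outside diameter, 30 mm hole, 22 mm thick, 0.23 to 0.46 kg, lying flat on the bench at the start. This point is the ring's centre, half-way up (11 mm above its underside); z is the ring's axis. Grip it from above across its outside.
- narrow_center (a point): Narrow ring weight: plain steel ring, 44 mm outside diameter, 30 mm hole, 22 mm thick, 0.09 to 0.18 kg, lying flat on the bench at the start. This point is the ring's centre, half-way up (11 mm above its underside); z is the ring's axis. Grip it from above across its outside.
- rod_foot (a point): The fixed loading stand: a grey square base plate 120 x 120 x 12 mm with an aluminium mould 80 mm in diameter on it and a dark round steel plate, 72 mm in diameter, on top. From the middle of that plate rises an upright steel rod, 14 mm in diameter and 56 mm tall, its last 8 mm tapering to 6 mm at the tip. This point is the rod's foot: on the rod's axis at the top face of the plate, where the wide ring comes to lie (44 mm above the bench); z points up along the rod.
- disc: Bystander, not to be used: solid steel disc, no hole, 52 mm in diameter, 22 mm thick, lying loose on the bench; it may lie in any of the places where the rings may lie. Origin at the centre of its underside.
- jar: Bystander: closed glass jar, 60 mm in diameter, 70 mm tall, standing loose beyond the work. Origin at the centre of its underside.
- brushpot: Bystander: blue plastic pot, 72 mm in diameter and 90 mm tall, with brushes standing in it up to 180 mm high, loose. Origin at the centre of its underside.
Not all that is in view belongs to the job. What is shaped like the part that bears wide_center but blue is not meant.

How it is judged:
On the way, in this order (a step that is already met when the one before it is completed fails the run):
1. the wide ring lies round the rod on the plate, the narrow ring is not on the rod (horizontal distance between wide_center and rod_foot below 0.012 m and z of wide_center in the frame of rod_foot below 0.015 m and angle between the z axis of wide_center and the z axis of rod_foot, either way round below 0.15 rad and horizontal distance between narrow_center and rod_foot above 0.03 m), for 0.2 s.
2. the narrow ring lies round the rod on the wide ring (horizontal distance between narrow_center and rod_foot below 0.012 m and z of narrow_center in the frame of rod_foot between 0.029 and 0.037 m), for 0.2 s.
At the end, for the whole second after the job is handed in: Both rings are round the rod and lie flat (within 0.15 rad), their centres within 12 mm of its axis: the wide ring on the plate (centre 7 to 15 mm above the rod's foot), the narrow ring on the wide one (centre 29 to 37 mm above the rod's foot) (all of step 2 and horizontal distance between wide_center and rod_foot below 0.012 m and z of wide_center in the frame of rod_foot between 0.007 and 0.015 m and angle between the z axis of each of wide_center, narrow_center and the z axis of rod_foot, either way round below 0.15 rad); the robot touches nothing.
It fails at once if the solid disc is moved more than 30 mm (distance of disc from where it was at the start of the episode above 0.03 m).
It fails at once if the glass jar is moved more than 30 mm (distance of jar from where it was at the start of the episode above 0.03 m).
It fails at once if the brush pot is moved more than 30 mm (distance of brushpot from where it was at the start of the episode above 0.03 m).
It also fails if it takes over 61 s, if anything falls off the work surface, if the arm or the gripper's body presses on something with over 40 N, if the wrist force passes 120 N, or if a joint passes its speed limit or range.

ROBOT

A 6-joint arm with a two-finger parallel gripper is mounted at the origin on the work surface. World frame = base frame: x ahead of the robot, y to its left, z up, the work surface at z = 0. Lengths are in m, angles in rad, forces in N, time in s.
With the tool pointing down it reaches from about 0.25 to 0.775 m from the base axis. Payload 4 kg.
Tool frame: the origin (TCP) lies at the very end of the fingers, on their centre line; the grasp point (between the pads) lies 19 mm behind it; z points along the fingers, y is the direction in which the jaws open and shut (so a half turn about z gives the same grasp; the last joint's range is limited). The gripper opens to 94 mm and grips with 3 to 60 N. Pads are 16 mm wide; open, the fingers measure 119 mm over their backs; the gripper's body (75 mm by 177 mm) begins 78 mm behind the grasp point.
Start: joints at [-1.256, 0.087, 1.371, -0, 1.684, -0.103], TCP at [0.223, -0.503, 0.206] pointing down, gripper open.
Joint ranges: [-3.1, 3.1], [-0.76, 2.03], [0.27, 2.55], [-1.08, 4.22], [0.17, 2.65], [-2.57, 2.57]. Speed limits (rad/s): [2.79, 2.79, 3.14, 3.14, 3.14, 3.14].

INTERFACE

Orientations are given as [roll, pitch, yaw] about the fixed x, y, z axes, in that order (R = Rz(yaw) Ry(pitch) Rx(roll)).
In Python, from bench import robot, cams, models gives the robot as it stands.
- The arm moves only by the tool step_arm, never from a script. Its argument "series" is a list of rows, each a list of 5 numbers: the gripper command: -1 is shut, 1 is fully open, values between are in proportion, then the shift along the tool's x, y, z in mm, then the turn about the tool's z in degrees. A call has 1 to 20 rows; each row is the pose to reach, as a shift and turn from the pose commanded when the call began, along the tool's axes at that moment; what a row does not reach only later rows make up. A row lasts 1/8 s, in which the tool goes at most 62.5 mm and 10.7 degrees, less where a joint would pass 70% of its speed; a pose out of reach is approached as far as the arm can. A call with a gripper value outside its range is refused whole. The fingers move at their own pace and stop on an object; the grip force is fixed at half the most. Time passes only in rows, so rows that repeat a pose let the fingers close. It gives the time, the measured TCP pose, the force and the opening at its end, in the units of the state.
- robot.get_obs(): the state, without advancing time (a new reading comes with each control period).
- cams.snapshot(name): name is "side" or "top" or "wrist"; returns a dict with "pixels" (480x640x3 uint8, red, green, blue), "fov_y" (degrees; the focal length in pixels is half the picture's height over the tangent of half this angle, whatever the lens; pixels are square), "cx", "cy" (the principal point, pixels), "R" (3x3) and "t" (3): a world point X has camera coordinates R X + t. Camera axes: x right, y down, z forward; pixel columns grow to the right and rows downward; lengths in m; the calibration is good to about 2 mm. A picture is of the moment at which its call begins. There is no depth.
- robot.close_job(): hands the job in, once; it reports no verdict.
Trained networks look in a picture, given as the dict that the camera call returned (one of the last four; its "shot" number tells which), for a name from the list of things; names that differ only in an ending like _2 or _b are one class to them, and where a whole thing is asked for, a point or a joint stands for the part that bears it (a point fixed in the world has none). Each returns a list of dicts, best first, with "p" (0 to 1); they miss things now and then, are a little off and sometimes report something else, mostly with a low value. They report only what shows in the picture. A call takes as long as a camera call. They do not tell look-alikes from the thing itself.
- models.find_in(picture, label): "position" ([x, y, z] in m, in world coordinates, good to about 4 mm: the middle of the surface that is visible of it).
- models.pinpoint(picture, label): "position" ([x, y, z] in m, in world coordinates, good to about 4 mm: a listed point, or the origin of a listed thing).
The state is a dict: "time": time; "joint_positions": joint angles; "qvel": joint speeds; "joint_torque": joint torques, N m; "tool_pos": TCP position; "ee_rot": TCP orientation; "wrist_force": force on the tool from outside, world axes, zero at the start; "wrist_torque": the same for the moment, N m; "width": finger opening in m.
Only numpy, scipy, OpenCV 4.12 (cv2) and the standard library are available. Lean on these libraries where they do the work, as an engineer would, in place of code of your own. Each camera call takes 0.05 s, during which the arm holds its last target. There are 200 camera calls.

## Working session

There is one attempt and no reset: what is moved stays moved. The work goes in short steps, Python scripts to look and compute and a tool call to move; the robot and the scene stay as the last step left them, time stands still between calls to the robot, and variables do not carry over. Pictures are saved under pics/ and viewed, about 8 in all and at most 12, crops included, and the job is handed in when it is done.

Besides the shell and the picture viewer there is one more tool, called after ">>>" as name(argument=value, ...), one argument or row to a line, values as JSON. step_arm: Moves the arm, as the interface text tells. Its arguments: {"type":"object","properties":{"series":{"type":"array","items":{"type":"array","items":{"type":"number"}}}},"required":["series"]}

```bash
mkdir -p pics
cat > h.py <<'E'
import numpy as np, cv2
from bench import robot, cams, models
def save(p,n): cv2.imwrite('pics/'+n,cv2.cvtColor(p['pixels'],cv2.COLOR_RGB2BGR))
def f(p): return 240/np.tan(np.radians(p['fov_y'])/2)
def proj(p,X):
    c=np.array(p['R'])@np.array(X)+p['t']; return np.round([p['cx']+f(p)*c[0]/c[2],p['cy']+f(p)*c[1]/c[2]],1)
def back(p,u,v,z):
    R=np.array(p['R']); d=R.T@np.array([(u-p['cx'])/f(p),(v-p['cy'])/f(p),1]); o=-R.T@np.array(p['t'])
    return np.round(o+d*(z-o[2])/d[2],4)
E
python3 - <<'E'
from h import *
o=robot.get_obs(); print(o['time'],o['tool_pos'],o['ee_rot'],o['width'])
ims=[]
for n in ['top','side']:
    p=cams.snapshot(n); ims.append(p); save(p,n+'1.png')
    for l in ['wide_center','narrow_center','rod_foot','disc','jar','brushpot']:
        for d in models.pinpoint(p,l)[:3]: print(n,l,np.round(d['position'],3),round(d['p'],2),proj(p,d['position']))
E
```

```text
0.0 [ 0.22298635 -0.50217596  0.2043068 ] [-3.13940483e+00 -1.81019114e-04  4.17819825e-01] 0.09400052209954346
top wide_center [ 0.526 -0.087  0.01 ] 0.95 [380.5 284.5]
top wide_center [ 0.614 -0.008  0.009] 0.67 [343.6 242.6]
top narrow_center [ 0.467 -0.257  0.01 ] 0.7 [461.2 313.9]
top rod_foot [0.475 0.194 0.044] 0.73 [244.6 306. ]
top disc [ 0.628 -0.288  0.002] 0.77 [472.8 239. ]
top jar [ 0.76  -0.09   0.002] 0.75 [381.2 178.4]
top brushpot [0.663 0.359 0.004] 0.83 [175.1 218.1]
side wide_center [ 0.519 -0.088  0.012] 0.96 [394.3 244.4]
side wide_center [ 0.616 -0.011  0.018] 0.79 [333.2 235.2]
side narrow_center [ 0.47  -0.256  0.014] 0.65 [466. 216.]
side disc [ 0.63  -0.289 -0.004] 0.64 [417.9 175.6]
side jar [ 0.758 -0.088 -0.002] 0.94 [313.7 188.2]
side brushpot [ 0.669  0.361 -0.001] 0.72 [165.  329.8]
```

View pics/top1.png

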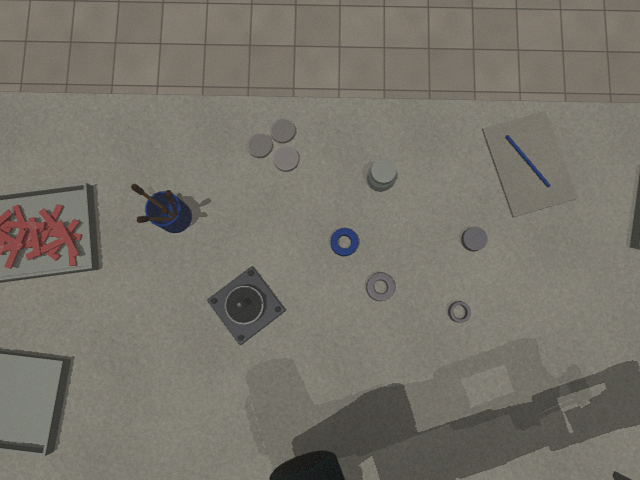

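View pics/side1.png

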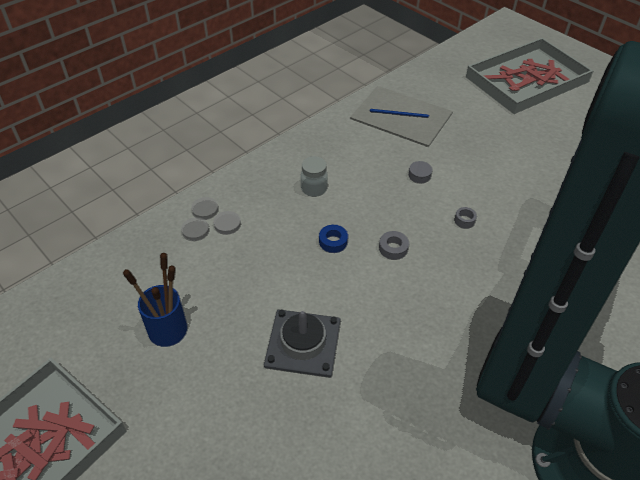

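The top view shows the steel wide ring at (380,286), the blue look-alike at (344,242), the narrow ring at (459,312), the disc at (474,239) and the stand at (245,304). The side view agrees: wide ring (394,244), blue ring (333,238), narrow ring (466,216). Next I move above the steel wide ring.

>>> step_arm(
  series=[
    [1,50,-29,0,0],
    [1,100,-58,0,0],
    [1,150,-87,10,0],
    [1,200,-117,20,0],
    [1,250,-146,30,0],
    [1,300,-175,40,0],
    [1,350,-204,50,0],
    [1,400,-233,50,0],
    [1,441,-257,50,0],
    [1,441,-257,50,0],
    [1,441,-257,50,0],
    [1,441,-257,50,0],
  ],
)

```text
time: 2.2
tool_pos: [0.5214, -0.0901, 0.1556]
ee_rot: [3.141, 0.0, 0.416]
wrist_force: [-0.4, 0.1, -0.0]
width: 0.0939
```

```bash
cat >> h.py <<'E'
def rel(X,o=None):
    o=o or robot.get_obs(); y=o['ee_rot'][2]; d=(np.array(X)-o['tool_pos'])*1000
    c,s=np.cos(y),np.sin(y); return np.round([d[0]*c+d[1]*s,d[0]*s-d[1]*c,-d[2]],1)
E
python3 - <<'E'
from h import *
o=robot.get_obs(); print(o['time'],o['tool_pos'],o['ee_rot'],o['width'])
p=cams.snapshot('wrist'); save(p,'w1.png')
for l in ['wide_center','narrow_center']:
  for d in models.pinpoint(p,l)[:3]: print(l,np.round(d['position'],4),round(d['p'],2),proj(p,d['position']),rel(d['position']))
E
```

```text
2.2 [ 0.52136354 -0.0900758   0.15559563] [3.14115520e+00 2.56039599e-04 4.15922646e-01] 0.0939358077265065
wide_center [ 0.5247 -0.0857  0.0129] 0.86 [321.8 216.8] [  4.7  -2.7 142.8]
```

View pics/w1.png

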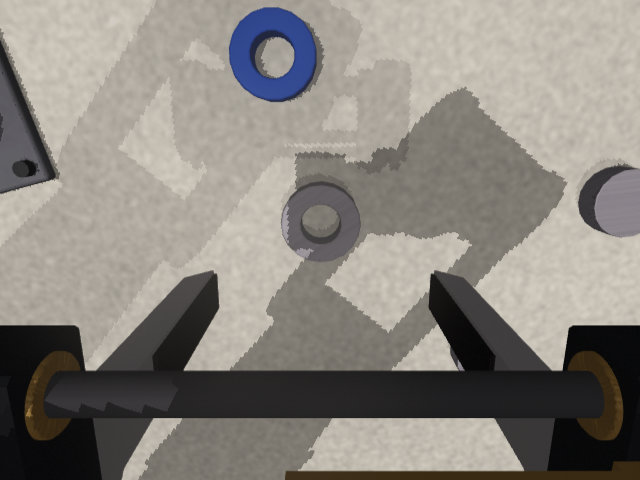

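The wrist view shows the grey wide ring at about (320,221), outline 281–360 by 182–262. The blue ring at (273,55) is clear of the fingers.

Run:
```python
from h import *
p=cams.snapshot('wrist')
for z in (.011,.022):
  X=back(p,320.5,221,z); print(X,rel(X))
print(back(p,281,222,.022)-back(p,360,222,.022))
```

```text
[ 0.5211 -0.0861  0.011 ] [  1.1  -3.6 144.6]
[ 0.5233 -0.0852  0.022 ] [  3.4  -3.5 133.6]
[-0.0236  0.0534  0.    ]
```

>>> step_arm(
  series=[
    [1,3,-3,40,0],
    [1,3,-3,80,0],
    [1,3,-3,115,0],
    [1,3,-3,135,0],
    [1,3,-3,145,0],
    [1,3,-3,151,0],
    [1,3,-3,151,0],
    [-1,3,-3,151,0],
    [-1,3,-3,151,0],
    [-1,3,-3,151,0],
    [-1,3,-3,151,0],
    [-1,3,-3,151,0],
    [-1,3,-3,151,0],
    [-1,3,-3,151,0],
  ],
)

```text
time: 4.15
tool_pos: [0.5238, -0.0853, 0.0048]
ee_rot: [3.14, -0.0, 0.418]
wrist_force: [1.3, -2.1, 1.2]
width: 0.0599
```

>>> step_arm(
  series=[
    [-1,0,0,-40,0],
    [-1,0,0,-90,0],
    [-1,0,-30,-140,0],
    [-1,0,-80,-155,0],
    [-1,0,-130,-155,0],
    [-1,0,-180,-155,0],
    [-1,0,-230,-155,0],
    [-1,0,-260,-155,0],
    [-1,0,-275,-155,0],
    [-1,0,-275,-155,0],
    [-1,0,-275,-155,0],
    [-1,0,-275,-155,0],
  ],
)

```text
time: 5.65
tool_pos: [0.4123, 0.1655, 0.1593]
ee_rot: [3.141, 0.0, 0.416]
wrist_force: [0.0, 0.6, -2.4]
width: 0.06
```

Run:
```python
from h import *
o=robot.get_obs(); print(o['time'],o['tool_pos'],o['ee_rot'],o['width'])
for n in ('wrist','top'):
  p=cams.snapshot(n)
  if n=='wrist': save(p,'w2.png')
  else: cv2.imwrite('pics/t2.png',cv2.resize(cv2.cvtColor(p['pixels'],cv2.COLOR_RGB2BGR)[240:360,185:345],None,fx=5,fy=5,interpolation=cv2.INTER_CUBIC))
  for l in ['rod_foot','wide_center']:
    for d in models.pinpoint(p,l)[:2]: print(n,l,np.round(d['position'],4),round(d['p'],2),proj(p,d['position']),rel(d['position']))
  for X in ([.475,.194,.044],[.475,.194,.1]): print(proj(p,X))
```

```text
5.65 [0.41231983 0.16548296 0.15929507] [3.14124948e+00 4.36721145e-04 4.16002959e-01] 0.06001203843528574
wrist rod_foot [0.4767 0.1935 0.045 ] 0.79 [326.2 128.2] [ 70.2   0.6 114.4]
[324.5 130.3]
[324.8 131.4]
top rod_foot [0.4765 0.1949 0.0436] 0.8 [244.5 305.3] [ 70.6  -0.3 115.9]
top wide_center [ 0.6175 -0.0102  0.0104] 0.73 [344.8 241.1] [116.4 244.5 149.1]
[244.8 306.1]
[240.4 305.6]
```

View pics/w2.png

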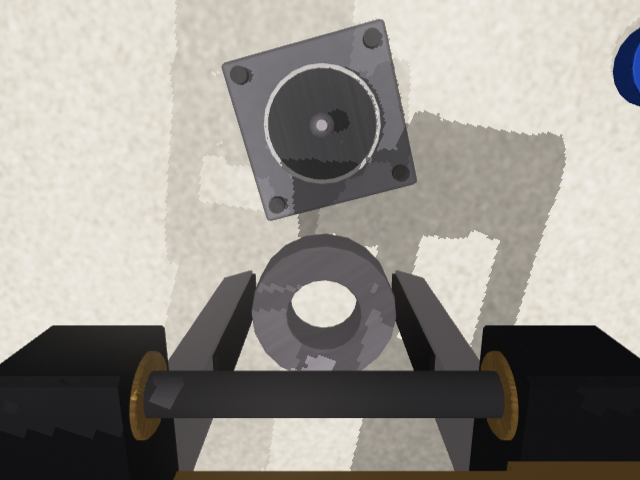

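The wrist camera looks straight down the rod, tip and foot both at about (322,124). The ring is held level, with its hole at about (324,304).

Run:
```python
from h import *
p=cams.snapshot('wrist')
for u,v,z in ((322,124.5,.1),(322,123,.044),(324,304,.176)):
  X=back(p,u,v,z); print(X,rel(X))
```

```text
[0.4774 0.1976 0.1   ] [72.5 -2.2 59.5]
[0.4783 0.1982 0.044 ] [ 73.6  -2.4 115.5]
[0.4138 0.1683 0.176 ] [  2.5  -1.2 -16.5]
```

>>> step_arm(
  series=[
    [-1,35,0,0,0],
    [-1,71,-1,0,0],
    [-1,71,-1,0,0],
    [-1,71,-1,25,0],
    [-1,71,-1,45,0],
    [-1,71,-1,55,0],
    [-1,71,-1,65,0],
    [-1,71,-1,75,0],
    [-1,71,-1,75,0],
  ],
)

```text
time: 7.12
tool_pos: [0.4758, 0.1959, 0.0837]
ee_rot: [-3.141, 0.002, 0.418]
wrist_force: [-0.3, 0.5, -3.8]
width: 0.06
```

>>> step_arm(
  series=[
    [-1,0,0,12,0],
    [-1,0,0,24,0],
    [-1,0,0,31,0],
    [-1,0,0,34,0],
    [-1,0,0,34,0],
    [-1,0,0,34,0],
  ],
)

```text
time: 7.88
tool_pos: [0.4768, 0.1963, 0.0509]
ee_rot: [3.141, -0.001, 0.418]
wrist_force: [0.3, 0.7, -3.1]
width: 0.0606
```

>>> step_arm(
  series=[
    [1,0,0,0,0],
    [1,0,0,0,0],
    [1,0,0,0,0],
    [1,0,0,0,0],
    [1,0,0,-30,0],
    [1,0,0,-80,0],
    [1,-40,0,-110,0],
    [1,-71,0,-110,0],
    [1,-71,0,-110,0],
    [1,-71,0,-110,0],
  ],
)

```text
time: 9.12
tool_pos: [0.4119, 0.1675, 0.1603]
ee_rot: [3.142, -0.0, 0.418]
wrist_force: [-0.6, 0.7, 0.1]
width: 0.094
```

Run:
```python
from h import *
o=robot.get_obs(); print(o['time'],o['tool_pos'],o['ee_rot'],o['width'])
p=cams.snapshot('wrist');save(p,'w3.png')
for d in models.pinpoint(p,'wide_center')[:2]: print(np.round(d['position'],4),round(d['p'],2),proj(p,d['position']))
print(rel([.468,-.257,.15]))
```

```text
9.125 [0.41192629 0.16751232 0.16026279] [ 3.14156344e+00 -3.74156294e-04  4.17736871e-01] 0.09397556448889828
[-121.1  410.7    9.9]
```

View pics/w3.png

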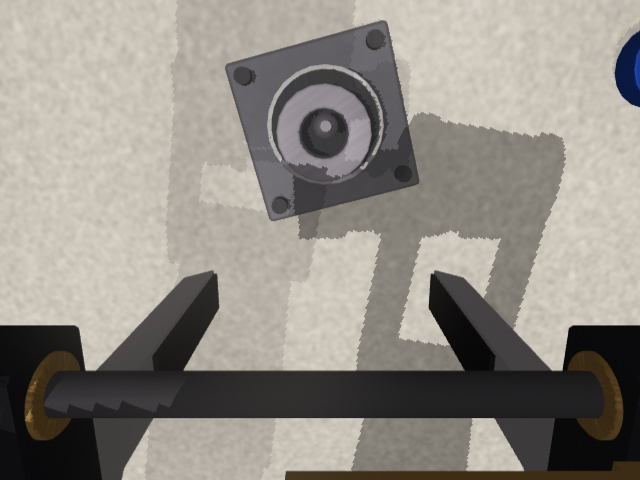

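The wide ring lies flat on the plate around the rod. Its hole centre is at about (323,133) and the rod at (324,126), so it is about 4–5 mm short in tool x, within tolerance. On to the narrow ring, and I will aim the next drop about 4 mm further.

>>> step_arm(
  series=[
    [1,-15,50,0,0],
    [1,-30,105,0,0],
    [1,-46,160,0,0],
    [1,-62,215,0,0],
    [1,-78,270,0,0],
    [1,-95,325,0,0],
    [1,-110,375,0,0],
    [1,-121,411,10,0],
    [1,-121,411,10,0],
    [1,-121,411,10,0],
    [1,-121,411,10,0],
  ],
)

```text
time: 10.6
tool_pos: [0.468, -0.2563, 0.1508]
ee_rot: [3.141, -0.0, 0.419]
wrist_force: [0.1, 0.6, 0.4]
width: 0.0937
```

Run:
```python
from h import *
o=robot.get_obs(); print(o['time'],o['tool_pos'],o['ee_rot'],o['width'])
p=cams.snapshot('wrist');save(p,'w4.png')
for d in models.pinpoint(p,'narrow_center')[:2]: print(np.round(d['position'],4),round(d['p'],2),proj(p,d['position']),rel(d['position']))
for v in (190,200,210,220,230): X=back(p,320,v,.022); print(v,rel(X))
print(rel(back(p,330,210,.022)))
```

```text
10.6 [ 0.46804126 -0.25634485  0.15075844] [ 3.14146930e+00 -3.95323626e-04  4.19393449e-01] 0.09365827595777267
[ 0.4692 -0.2517  0.0135] 0.9 [320.4 220.9] [  3.   -3.8 137.5]
190 [ 27.4  -4.  129. ]
200 [ 20.2  -4.1 129. ]
210 [ 12.9  -4.  129. ]
220 [  5.5  -4.  129. ]
230 [ -2.   -4.1 129. ]
[ 12.9   3.2 129. ]
```

View pics/w4.png

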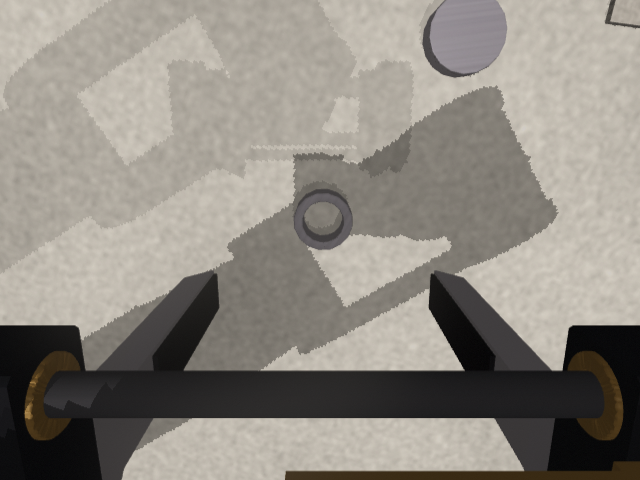

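The wrist view shows the narrow ring at about (323,219). The disc at (465,35) is well clear of the fingers.

>>> step_arm(
  series=[
    [1,6,-2,40,0],
    [1,6,-2,80,0],
    [1,6,-2,110,0],
    [1,6,-2,130,0],
    [1,6,-2,140,0],
    [1,6,-2,146,0],
    [1,6,-2,146,0],
    [-1,6,-2,146,0],
    [-1,6,-2,146,0],
    [-1,6,-2,146,0],
    [-1,6,-2,146,0],
    [-1,6,-2,146,0],
    [-1,6,-2,146,0],
    [-1,6,-2,146,0],
    [-1,6,-2,146,0],
  ],
)

```text
time: 12.58
tool_pos: [0.4724, -0.2532, 0.0045]
ee_rot: [3.141, 0.0, 0.418]
wrist_force: [-0.4, -0.5, 0.2]
width: 0.0432
```

>>> step_arm(
  series=[
    [-1,0,0,-40,0],
    [-1,0,0,-90,0],
    [-1,10,-30,-140,0],
    [-1,25,-80,-165,0],
    [-1,40,-135,-165,0],
    [-1,55,-190,-165,0],
    [-1,70,-245,-165,0],
    [-1,85,-300,-165,0],
    [-1,100,-350,-165,0],
    [-1,110,-390,-165,0],
    [-1,116,-408,-165,0],
    [-1,116,-408,-165,0],
    [-1,116,-408,-165,0],
    [-1,116,-408,-165,0],
  ],
)

```text
time: 14.32
tool_pos: [0.413, 0.1659, 0.1694]
ee_rot: [3.141, 0.0, 0.416]
wrist_force: [0.1, -0.1, -0.9]
width: 0.0429
```

Run:
```python
from h import *
o=robot.get_obs(); print(o['time'],o['tool_pos'],o['ee_rot'],o['width'])
p=cams.snapshot('wrist');save(p,'w5.png')
for l in('narrow_center','rod_foot'):
  for d in models.pinpoint(p,l)[:2]: print(l,np.round(d['position'],4),round(d['p'],2),proj(p,d['position']),rel(d['position']))
zt=o['tool_pos'][2]+.0175
for u,v,z in ((320,130,.1),(320,140,.1),(320,300,zt),(320,310,zt)): print(u,v,rel(back(p,u,v,z)))
```

```text
14.325 [0.41297427 0.16587951 0.16935827] [3.14126706e+00 2.86368563e-04 4.16157760e-01] 0.04293874551626323
rod_foot [0.4789 0.1953 0.0437] 0.83 [325.2 125.1] [ 72.1  -0.  125.8]
320 130 [69.4 -3.1 69.5]
320 140 [64.  -3.2 69.5]
320 300 [  4.5  -2.7 -17.4]
320 310 [  0.2  -2.6 -17.4]
```

View pics/w5.png

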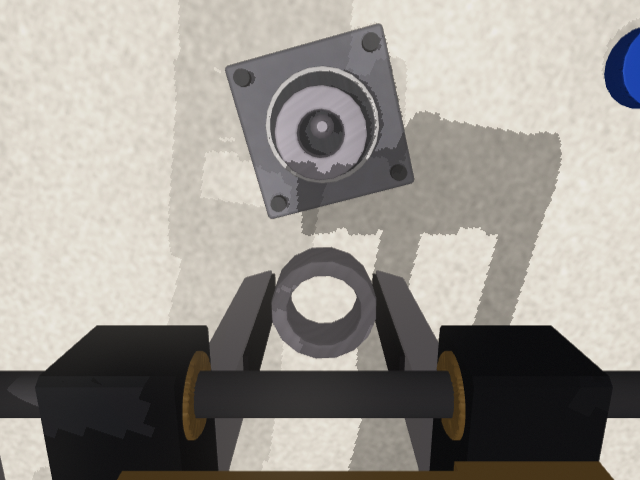

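The rod is at (322,126). The narrow ring is held level, its hole at about (324,302).

>>> step_arm(
  series=[
    [-1,37,0,0,0],
    [-1,73,-1,0,0],
    [-1,73,-1,0,0],
    [-1,73,-1,25,0],
    [-1,73,-1,45,0],
    [-1,73,-1,60,0],
    [-1,73,-1,70,0],
    [-1,73,-1,80,0],
    [-1,73,-1,80,0],
  ],
)

```text
time: 15.6
tool_pos: [0.4787, 0.1972, 0.0888]
ee_rot: [-3.142, 0.001, 0.418]
wrist_force: [-0.4, -1.1, -0.9]
width: 0.0429
```

>>> step_arm(
  series=[
    [-1,0,0,8,0],
    [-1,0,0,14,0],
    [-1,0,0,17,0],
    [-1,0,0,17,0],
    [-1,0,0,17,0],
  ],
)

```text
time: 16.23
tool_pos: [0.4793, 0.1974, 0.0727]
ee_rot: [3.141, -0.0, 0.418]
wrist_force: [-0.7, -0.5, -0.8]
width: 0.0427
```

>>> step_arm(
  series=[
    [1,0,0,0,0],
    [1,0,0,0,0],
    [1,0,0,0,0],
    [1,0,0,0,0],
    [1,0,0,-30,0],
    [1,0,0,-80,0],
    [1,-40,0,-100,0],
    [1,-71,0,-100,0],
    [1,-71,0,-100,0],
    [1,-71,0,-100,0],
    [1,-71,0,-100,0],
  ],
)

```text
time: 17.6
tool_pos: [0.4148, 0.1688, 0.172]
ee_rot: [-3.142, 0.001, 0.418]
wrist_force: [-0.1, 0.4, -0.3]
width: 0.0941
```

Run:
```python
from h import *
o=robot.get_obs(); print(o['time'],o['tool_pos'],o['wrist_force'],o['width'])
a=[]
for n in('wrist','side'):
  p=cams.snapshot(n); im=cv2.cvtColor(p['pixels'],cv2.COLOR_RGB2BGR)
  im=im[0:240,200:440] if n=='wrist' else im[290:390,250:350]
  a.append(cv2.resize(im,(400,400),interpolation=cv2.INTER_CUBIC))
  for l in('wide_center','narrow_center'):
    for d in models.pinpoint(p,l)[:2]: print(n,l,np.round(d['position'],4),round(d['p'],2))
cv2.imwrite('pics/end.png',np.hstack(a))
```

```text
17.6 [0.41480529 0.16876687 0.17198554] [-0.14925162  0.39121744 -0.29575835] 0.094053810475112
side wide_center [0.4733 0.1944 0.0559] 0.81
side wide_center [ 0.7578 -0.0895 -0.0027] 0.35
side narrow_center [0.4774 0.1941 0.0788] 0.76
```

View pics/end.png

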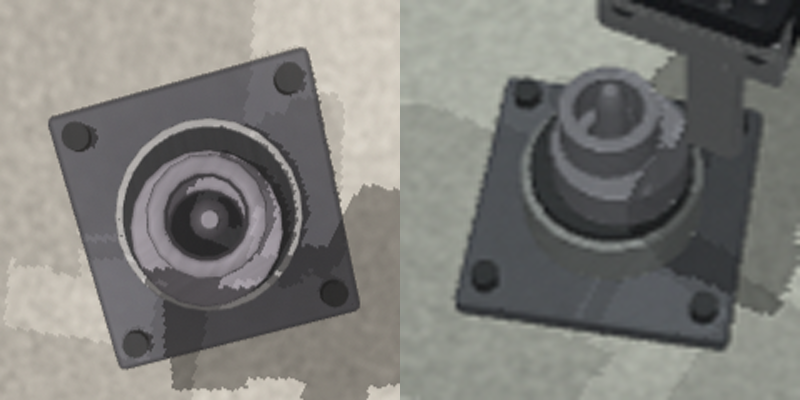

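Both rings are threaded and lie flat, narrow on wide, and the gripper is clear. Handing in.

```bash
python3 -c "
from bench import robot
print(robot.close_job())"
```

```text
the job is handed in; nothing more can be done
None
```

I put the steel wide ring over the rod onto the plate, then the narrow ring on top of it, let go of both, backed off and handed the job in at about 18 s. I did not move the blue look-alike.

**Last checks:**
- **Heights:** the network, from the side picture, put the ring centres about 12 mm (wide) and 35 mm (narrow) above the rod's foot. Both are in range, though its error of about 4 mm is as large as the margins.
- **Pictures:** both rings look flat around the rod, and the gripper is open and clear.
- **Wide ring centring:** it sits about 4–5 mm off the rod's axis, within the 12 mm allowed.
- **Missed detection:** the network found neither ring in the last wrist picture, so the heights rest on the side picture alone.
- **Disc, jar and brush pot:** I never touched them and felt no unexpected contact force, but I did not measure their positions again at the end.

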